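# Hold the dish reader's self-closing drawer open at its loading line

## Robot

A 6-joint arm with a two-finger parallel gripper is mounted at the origin on the work surface. World frame = base frame: x ahead of the robot, y to its left, z up, the work surface at z = 0. Lengths are in m, angles in rad, forces in N, time in s.
With the tool pointing down it reaches from about 0.375 to 0.925 m from the base axis. Payload 5.7 kg.
Tool frame: the origin (TCP) lies at the very end of the fingers, on their centre line; the grasp point (between the pads) lies 19 mm behind it; z points along the fingers, y is the direction in which the jaws open and shut (so a half turn about z gives the same grasp; the last joint's range is limited). The gripper opens to 85 mm and grips with 20 to 120 N. Pads are 22 mm wide; open, the fingers measure 114 mm over their backs; the gripper's body (76 mm by 85 mm) begins 54 mm behind the grasp point. The pads swing forward as they close: fully open they stand 13 mm farther back than shut.
Start: joints at [-1.286, 0.359, 1.51, -0, 1.272, -0.115], TCP at [0.234, -0.553, 0.231] pointing down, gripper open.
Joint ranges: [-2.97, 2.97], [-1.01, 2.36], [0.21, 2.38], [-0.96, 4.11], [0.2, 2.71], [-2.98, 2.98]. Speed limits (rad/s): [2.39, 2.39, 3.14, 3.14, 3.14, 3.14].

## Interface

Orientations are given as a unit quaternion [w, x, y, z].
In Python, from bench import bot gives the robot as it stands.
- The arm moves only by the tool jog_arm, never from a script. Its argument "motion" is a list of rows, each an object with "hand": the closure, from -1 (fully open) to 1 (shut); "dp": the shift along the tool's x, y, z in mm, a list of three; "twist": the turn about the tool's z in degrees. In form: [{"hand": hand, "dp": [dx, dy, dz], "twist": twist}, ...]. A call has 1 to 12 rows; each row is the pose to reach, as a shift and turn from the pose measured when the call began, along the tool's axes at that moment; what a row does not reach only later rows make up. A row lasts 1/12 s, in which the tool goes at most 41.7 mm and 7.16 degrees, less where a joint would pass 70% of its speed; a pose out of reach is approached as far as the arm can. A call with a gripper value outside its range is refused whole. The fingers move at their own pace and stop on an object; "grip_force" is the grip in N (left out, the last holds). Time passes only in rows, so rows that repeat a pose let the fingers close. It gives the time, the measured TCP pose, the force and the opening at its end, in the units of the state.
- bot.observe(): the state, without advancing time (a new reading comes with each control period).
- bot.snapshot(name): name is "scene" or "top"; returns a dict with "image" (400x640x3 uint8, red, green, blue), "z_map" (400x640 float32, m along the optical axis (not along the pixel's ray), 0 where there is no reading), "intrinsics" (3x3 intrinsics, pixels), "R" (3x3) and "t" (3): a world point X has camera coordinates R X + t. Camera axes: x right, y down, z forward; pixel columns grow to the right and rows downward; lengths in m; the calibration is good to about 2 mm. A picture is of the moment at which its call begins.
- bot.hand_in(): hands the job in, once; it reports no verdict.
Trained networks look in the newest picture that a camera, given by its name, has taken for a name from the list of things; names that differ only in an ending like _2 or _b are one class to them, and where a whole thing is asked for, a point or a joint stands for the part that bears it (a point fixed in the world has none). Each returns a list of dicts, best first, with "score" (0 to 1); they miss things now and then, are a little off and sometimes report something else, mostly with a low value. They report only what shows in the picture. A call takes as long as a camera call.
- bot.regions_of(camera, target): "mask" (400x640 bool, what is visible of it) and "rect" ([centre column, centre row, width, height] in pixels, round what is visible of it).
- bot.tip_of(camera, target): "centre" ([column, row] in pixels: a listed point, or the origin of a listed thing).
The state is a dict: "clock": time; "qpos": joint angles; "dq": joint speeds; "effort": joint torques, N m; "ee_pos": TCP position; "orientation": TCP orientation; "wrist_force": force on the tool from outside, world axes, zero at the start; "torque": the same for the moment, N m; "finger_gap": finger opening in m.
Only numpy, scipy, OpenCV 4.12 (cv2) and the standard library are available. Lean on these libraries where they do the work, as an engineer would, in place of code of your own. Each camera call takes 0.05 s, during which the arm holds its last target.

## Task

I am about to load the dish reader, so first lift away the covered dish standing in front of its drawer and set it down upright, without dropping it, at the free end of the grey tray beside the two dishes already there. Then pull the reader's self-closing drawer out until the red line across its side rims has just come fully out, its rear edge level with the reader's front panel, and finish still holding it there: the spring shuts it if you let go. Never let the drawer push the dish, and leave the two other dishes, the jar and the pen where they are.

Things in the scene. Friction and masses are not known exactly. Their poses are not given: they have to be found in the camera images.
- reader: Cream bench instrument, fixed. Origin: at bench height under the middle of its front panel; +x points into the instrument (the drawer comes out along -x), y along the panel, z up. Low base 200 mm wide, 80 mm high, from the panel (x = 0) back to x = 310 mm; the taller head (165 mm, round detector housing to 218 mm) begins 110 mm behind the panel: above the front of the base all is free.
- drawer (a joint): Opening of the reader's spring-return drawer, in m: 0 shut, grows as it is pulled out along the reader's -x, hard stop at 0.130. At 0.100 the rear edge of the red line is level with the front panel. The spring pulls it shut with about 3 N at 0 and 8 N at 0.100 (plus about 0.5 N friction); it never stays open by itself.
- drawer_handle (a point): Middle of the drawer's steel bow handle, moving with the drawer: a level round bar 12 mm thick, 100 mm long along the reader's y, 46 mm above the bench, 53 mm in front of the panel when shut. 38 mm are free between the bar and the charcoal drawer front (130 mm wide, top 70 mm above the bench). Can be pinched from above, closing along the reader's x, or hooked from behind.
- drawer_line (a point): Middle between the rear edges of the red line marks on the drawer's two grey side rims (each mark 6 mm along the drawer and 14 mm across the rim), 60 mm above the bench, 100 mm behind the panel when the drawer is shut (hidden inside the reader until it comes out). Moves with the drawer.
- reader_panel (a point): Middle of the reader's front panel, 60 mm above the bench: the plane with which the red line's rear edge is to be level.
- dish_center (a point): Centre (25 mm up) of the covered square clear dish standing on the bench in front of the drawer, 60 x 60 x 50 mm high, rigid, lid fixed, about 110 g; axes along its sides, z up.
- tray: Grey tray fixed on the bench, 120 mm (its x) by 280 mm (its y), rim 10 mm high and 4 mm thick, floor 4 mm thick. Origin: centre of its underside. The two other dishes stand near its y = 0 and y = -90 mm; its free end is the +y end, with room for a dish about y = +90 mm, x = 0.
- dish_a_center (a point): Centre of a dish like the first, standing at the middle of the tray (leave alone).
- dish_b_center (a point): Centre of a dish like the first, standing at the -y end of the tray (leave alone).
- jar: Closed amber jar, 48 mm across, 75 mm high, standing on the bench; origin at the middle of its underside (leave alone).
- pen: White pen with a blue cap, about 128 mm long along its x and 12 mm thick, lying on the bench; origin on its underside, near its middle (leave alone).

How it is judged:
On the way, in this order (a step that is already met when the one before it is completed fails the run):
1. the dish from in front of the drawer stands upright at the free end of the tray, let go (x of dish_center in the frame of tray between -0.04 and 0.04 m and y of dish_center in the frame of tray between 0.045 and 0.125 m and z of dish_center in the frame of tray below 0.034 m and angle between dish_center's own z axis and vertical below 0.08 rad and linear speed of dish below 0.02 m/s and contact force between dish and the fingers below 0.1 N), for 0.2 s.
2. the drawer is held by the fingers with its red line's rear edge level with the panel (value of joint drawer between 0.094 and 0.106 m and velocity of joint drawer between -0.01 and 0.01 m/s and contact force between drawer and the fingers above 3 N), for 0.3 s.
At the end, for the whole second after the job is handed in: The fingers hold the drawer (over 3 N) with the red line's rear edge within 6 mm of level with the front panel, still (under 10 mm/s), nothing else touching the drawer; the cleared dish stands upright on the floor of the tray's free end, let go and at rest (all of step 1 and all of step 2 and contact force between drawer and dish below 0.2 N and contact force between drawer and dish_a below 0.2 N and contact force between drawer and dish_b below 0.2 N and contact force between drawer and jar below 0.2 N and contact force between drawer and pen below 0.2 N); the arm keeps its last pose, push and grip.
It fails at once if the drawer or its handle pushes the dish (contact force between drawer and dish above 2 N).
It fails at once if the dish is tipped over (angle between dish_center's own z axis and vertical above 0.6 rad).
It fails at once if the dish is dropped or thrown (falls free by more than about 13 mm) (contact force between dish and the fingers below 0.05 N and linear speed of dish above 0.5 m/s).
It fails at once if another dish, the jar or the pen is moved by more than 25 mm (distance of any of dish_a_center, dish_b_center, jar, pen from where it was at the start of the episode above 0.025 m).
It fails at once if another dish or the jar is tipped over (angle between any of dish_a_center, dish_b_center, jar's own z axis and vertical above 0.5 rad).
It also fails if it takes over 51 s, if anything falls off the work surface, if the arm or the gripper's body presses on something with over 40 N, if the wrist force passes 120 N, or if a joint passes its speed limit or range.

## Working session

There is one attempt and no reset: what is moved stays moved. The work goes in short steps, Python scripts to look and compute and a tool call to move; the robot and the scene stay as the last step left them, time stands still between calls to the robot, and variables do not carry over. Pictures are saved under pics/ and viewed, and the job is handed in when it is done.

Besides the shell and the picture viewer there is one more tool, called after "Request:" by a JSON object that holds its "op" and its "data", one argument or row to a line. jog_arm: Moves the arm, as the interface text tells. Its arguments: {"type":"object","properties":{"motion":{"type":"array","items":{"type":"object","properties":{"hand":{"type":"number"},"dp":{"type":"array","items":{"type":"number"}},"twist":{"type":"number"}}}},"grip_force":{"type":"number"}},"required":["motion"]}

```bash
mkdir -p pics; ls
python3 - <<'E'
from bench import bot
import cv2, numpy as np
print(bot.observe())
for n in ["scene","top"]:
    s=bot.snapshot(n); cv2.imwrite(f"pics/{n}0.png",s["image"][:,:,::-1]); print(n,s["intrinsics"],s["R"],s["t"])
    for t in ["dish_center","tray","drawer_handle","reader","jar","pen","reader_panel","dish_a_center"]:
        try:
            print(t,[(np.round(d["centre"],1),round(d["score"],2)) for d in bot.tip_of(n,t)])
        except Exception as e: print(t,e)
E
```

```text
pics
{'clock': 0.0, 'qpos': array([-1.28611003e+00,  3.59506974e-01,  1.51149417e+00, -4.18538103e-05,
        1.27250601e+00, -1.15105184e-01]), 'dq': array([-0.0005202 , -0.0003344 , -0.00029344, -0.00045353, -0.00317275,
        0.00076048]), 'effort': array([ 8.94949499e-04, -5.27613688e+01, -2.78616196e+01, -1.20602244e-04,
        1.33262831e-02, -5.89867295e-05]), 'ee_pos': array([ 0.23330839, -0.55199952,  0.23042894]), 'orientation': array([-9.52115950e-04,  9.80085612e-01,  1.98573102e-01, -1.00993449e-04]), 'wrist_force': array([ 0.11493457,  0.39211286, -0.02246088]), 'torque': array([ 0.01127584,  0.01282034, -0.01709764]), 'finger_gap': 0.08564058489472305}
scene [[413.34933771   0.         318.43064687]
 [  0.         413.34933771 201.56792618]
 [  0.           0.           1.        ]] [[ 0.6833926   0.7300002  -0.00861688]
 [ 0.52483553 -0.4994629  -0.68926372]
 [-0.50746647  0.46651528 -0.7244593 ]] [-0.42867104 -0.27586345  1.40809607]
dish_center [(array([346.9, 189.9]), 0.87)]
tray [(array([232.9, 256. ]), 0.73)]
drawer_handle [(array([360.9, 162. ]), 0.83), (arr
[... 233 characters left out ...]
7]), 0.95), (array([364.5, 162.9]), 0.15)]
dish_a_center [(array([230.5, 253. ]), 0.91)]
top [[390.57063091   0.         322.11698243]
 [  0.         390.57063091 201.80284118]
 [  0.           0.           1.        ]] [[-0.01225414 -0.99939389 -0.03258365]
 [-0.98535593  0.01761149 -0.16959811]
 [ 0.17006916  0.03002822 -0.98497451]] [0.02842461 0.60412838 0.98431561]
dish_center [(array([286.7, 199.8]), 0.65)]
tray [(array([414.9, 221.6]), 0.7)]
drawer_handle [(array([256.9, 210.9]), 0.76)]
reader [(array([236.4, 218.7]), 0.95)]
jar [(array([235.8, 217.7]), 0.6), (array([330.5, 150.7]), 0.56)]
pen [(array([420.6, 158.9]), 0.76)]
reader_panel [(array([231. , 215.6]), 0.7)]
dish_a_center []
```

View pics/scene0.png

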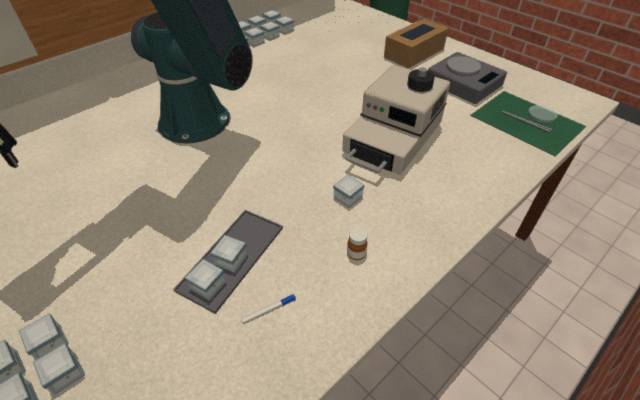

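View pics/top0.png

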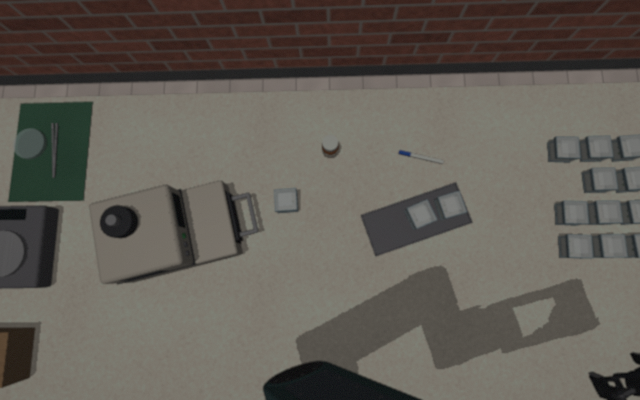

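The scene view shows the dish at (348,190), the drawer bow at (366,172), the tray with its free end at about (260,225), the jar at (357,245) and the pen at (270,308). In the top view the dish is at (286,200), the bow at (250,215), and the tray's free end at about (385,235).

```bash
cat > h.py <<'E'
import numpy as np, cv2
def cloud(s):
    z=s["z_map"];K=s["intrinsics"];v,u=np.mgrid[0:z.shape[0],0:z.shape[1]]
    c=np.stack([(u-K[0,2])/K[0,0]*z,(v-K[1,2])/K[1,1]*z,z],-1)
    return (c-s["t"])@s["R"]
def ray(s,px,h):
    K=s["intrinsics"];d=np.linalg.inv(K)@np.array([px[0],px[1],1.]);d=s["R"].T@d;o=-s["R"].T@s["t"]
    return o+d*(h-o[2])/d[2]
def rect(P):
    (c,wh,a)=cv2.minAreaRect((P[:,:2]*1000).astype(np.float32)); return np.round(c,1),np.round(wh,1),round(a,1)
E
python3 - <<'E'
from bench import bot
from h import *
for n in ["top","scene"]:
    s=bot.snapshot(n);W=cloud(s);ok=s["z_map"]>0
    print("==",n)
    for t,h0,h1 in [("dish_center",.04,.06),("dish_a_center",.04,.06),("tray",.0,.02),("drawer_handle",.03,.06),("jar",0.06,.09),("pen",.0,.02),("reader",.07,.09)]:
        for r in bot.regions_of(n,t)[:4]:
            m=r["mask"]&ok;P=W[m];Q=P[(P[:,2]>h0)&(P[:,2]<h1)]
            print(t,round(r["score"],2),np.round(r["rect"]),len(P),np.round(np.percentile(P[:,2],[5,50,95])*1000), rect(Q) if len(Q)>5 else None)
    for t,h in [("dish_center",.025),("tray",0),("drawer_handle",.046),("reader_panel",.06),("dish_a_center",.029),("dish_b_center",.029),("jar",0),("pen",0),("reader",0)]:
        print(t,[(np.round(ray(s,d["centre"],h)*1000,1),round(d["score"],2)) for d in bot.tip_of(n,t)])
    np.save(f"/tmp/{n}.npy",W)
E
```

```text
== top
dish_center 0.8 [286. 200.  29.  28.] 591 [ 1. 48. 52.] (array([615.2, 117.5]), array([60.9, 60.1]), 2.7)
dish_center 0.56 [173. 231. 167. 101.] 12068 [ 62. 163. 200.] (array([485. , 338.7]), array([162.7, 383.5]), 46.7)
dish_a_center 0.6 [420. 214.  32.  29.] 613 [12. 52. 56.] (array([ 569.7, -241.8]), array([60.2, 61.3]), 22.8)
dish_a_center 0.46 [450. 208.  32.  33.] 629 [16. 52. 56.] (array([ 593. , -322.3]), array([60.3, 61.4]), 15.2)
tray 0.93 [417. 220. 110.  70.] 3299 [ 0.  4. 11.] (array([ 563. , -235.8]), array([123.3, 283.9]), 18.4)
tray 0.69 [334. 146.  17.  24.] 315 [25. 73. 77.] (array([774.1,  -5.1]), array([68.5, 19.8]), 4.3)
tray 0.46 [245. 217.  31.  53.] 646 [23. 52. 72.] (array([581.5, 231.4]), array([123.8,  47.5]), 13.0)
drawer_handle 0.72 [244. 217.  28.  52.] 649 [ 1. 52. 72.] (array([574.9, 226.7]), array([127.8,  53.6]), 11.0)
jar 0.9 [333. 144.  20.  28.] 352 [ 6. 72. 77.] (array([762. ,  -4.4]), array([42., 41.]), 61.6)
pen 0.59 [421. 154.  42.   7.] 175 [ 2. 10. 14.] (array([ 738.4, -256.6]), array([117.8,  15.2]), 75.6)
reader 0.72 [174. 232. 167.
[... 1750 characters left out ...]
), 75.1)
reader 0.59 [397. 120. 106. 106.] 7712 [ 31.  99. 185.] (array([537.3, 405.3]), array([202.5, 319.9]), 13.5)
dish_center [(array([608.4, 123.5,  25. ]), 0.95)]
tray [(array([ 563. , -226.4,    0. ]), 0.83)]
drawer_handle [(array([586.5, 211.6,  46. ]), 0.58), (array([ 579.8, -239. ,   46. ]), 0.3)]
reader_panel [(array([570.7, 273.1,  60. ]), 0.89), (array([592.5, 201.6,  60. ]), 0.44)]
dish_a_center [(array([ 572.5, -234.7,   29. ]), 0.66)]
dish_b_center [(array([ 588.7, -318.4,   29. ]), 0.72)]
jar [(array([ 7.553e+02, -5.000e-01, -0.000e+00]), 0.9)]
pen [(array([ 740.3, -263.5,    0. ]), 0.86), (array([ 547.2, -233.3,    0. ]), 0.52)]
reader [(array([582.4, 247.4,   0. ]), 0.83)]
```

Run:
```python
from h import *
for n in ["top","scene"]:
    W=np.load(f"/tmp/{n}.npy").reshape(-1,3)
    P=W[(W[:,0]>.4)&(W[:,0]<.75)&(W[:,1]>.16)&(W[:,1]<.6)]
    Q=P[(P[:,2]>.074)&(P[:,2]<.086)&(P[:,1]<.36)]
    print(n,"basetop",len(Q),rect(Q))
    a=np.radians(13.5);ux=np.array([-np.sin(a),np.cos(a)]);uy=np.array([-np.cos(a),-np.sin(a)])
    o=np.array([.57,.255])
    X=(P[:,:2]-o)@ux*1000;Y=(P[:,:2]-o)@uy*1000;Z=P[:,2]*1000
    m=(Z>74)&(Z<86)&(abs(Y)<90)&(X<60); 
    for yb in range(-80,90,40):
        k=m&(abs(Y-yb)<20); print("panel edge",yb,np.round(np.percentile(X[k],[1,3,10]),1) if k.any() else None)
    m=(Z>74)&(Z<86)&(X>20)&(X<80); print("Y range",np.percentile(Y[m],[1,99]))
    m=(Z>42)&(Z<58)&(X<-30)&(X>-75); print("bar",m.sum())
    for yb in range(-50,60,20):
        k=m&(abs(Y-yb)<10)&(X<-35);print(yb,k.sum(),np.round(np.percentile(X[k],[5,50,95]),1),np.round(np.median(Z[k]),1)) if k.any() else None
    m=(Z>60)&(Z<73)&(X<20)&(X>-40);print("drawer top X,Y",np.percentile(X[m],[2,50,98]),np.percentile(Y[m],[2,98]))
```

```text
top basetop 3034 (array([554.6, 310.8]), array([207. , 121.5]), 9.1)
panel edge -80 [3.7 4.4 7.9]
panel edge -40 [3.2 4.6 7.9]
panel edge 0 [2.7 4.2 8. ]
panel edge 40 [2.5 3.8 7.3]
panel edge 80 [3.9 5.  8.5]
Y range [-96.49496616  98.23529424]
bar 233
-50 40 [-54.3 -46.6 -37. ] 50.4
-30 35 [-55.  -50.3 -44.4] 50.9
-10 33 [-54.9 -50.6 -44.9] 50.9
10 33 [-54.9 -50.  -44.3] 50.8
30 33 [-54.6 -49.9 -44. ] 51.3
50 44 [-54.7 -47.  -36.5] 51.3
drawer top X,Y [-5.69424607 -0.87310768  5.34132128] [-81.84689504  95.5946886 ]
scene basetop 1536 (array([558.6, 308.5]), array([211.3, 116.4]), 7.2)
panel edge -80 [4.7 5.8 8.5]
panel edge -40 [3.1 4.8 8.2]
panel edge 0 [4.2 5.3 8.2]
panel edge 40 [4.4 5.  8.5]
panel edge 80 [5.4 7.  9.1]
Y range [-102.17873897   91.74987876]
bar 179
-50 38 [-52.2 -48.  -37.5] 50.4
-30 27 [-53.7 -49.1 -45.2] 49.8
-10 29 [-53.3 -49.2 -43.9] 50.0
10 27 [-54.  -50.  -43.8] 50.9
30 24 [-53.  -49.6 -43.2] 50.8
50 20 [-53.5 -45.3 -37.6] 50.9
drawer top X,Y [-4.94580334  2.51689171 11.1035269 ] [-101.52405963   87.57213407]
```

Request:
{"op": "jog_arm", "data": {
  "motion": [
    {"hand": -1,"dp": [45,-30,20],"twist": -7},
    {"hand": -1,"dp": [80,-50,40],"twist": -14},
    {"hand": -1,"dp": [105,-80,60],"twist": -21},
    {"hand": -1,"dp": [150,-110,60],"twist": -28},
    {"hand": -1,"dp": [180,-140,60],"twist": -35},
    {"hand": -1,"dp": [210,-160,60],"twist": -35},
    {"hand": -1,"dp": [250,-190,60],"twist": -42},
    {"hand": -1,"dp": [290,-220,60],"twist": -49},
    {"hand": -1,"dp": [320,-240,60],"twist": -56},
    {"hand": -1,"dp": [360,-270,60],"twist": -63}
  ]
}}

```text
clock: 3.43
ee_pos: [0.4376, -0.2011, 0.1716]
orientation: [0.0, 0.73, 0.684, 0.0]
wrist_force: [1.0, -0.5, -1.0]
finger_gap: 0.0853
```

Request:
{"op": "jog_arm", "data": {
  "motion": [
    {"hand": -1,"dp": [37,18,4],"twist": -2},
    {"hand": -1,"dp": [74,35,8],"twist": -4},
    {"hand": -1,"dp": [111,53,12],"twist": -6},
    {"hand": -1,"dp": [148,70,20],"twist": -7},
    {"hand": -1,"dp": [184,88,30],"twist": -7},
    {"hand": -1,"dp": [221,105,40],"twist": -7},
    {"hand": -1,"dp": [258,123,50],"twist": -7},
    {"hand": -1,"dp": [295,140,60],"twist": -7},
    {"hand": -1,"dp": [331,157,70],"twist": -7},
    {"hand": -1,"dp": [331,157,70],"twist": -7},
    {"hand": -1,"dp": [331,157,70],"twist": -7}
  ]
}}

```text
clock: 4.35
ee_pos: [0.6164, 0.1209, 0.1007]
orientation: [0.0, 0.686, 0.728, -0.0]
wrist_force: [-0.4, -0.6, 0.4]
finger_gap: 0.0853
```

Run:
```python
from bench import bot
from h import *
s=bot.snapshot("scene");cv2.imwrite("pics/scene1.png",cv2.resize(s["image"][100:260,260:480,::-1],None,fx=3,fy=3))
o=bot.observe();print(o["ee_pos"],o["orientation"],o["wrist_force"])
```

```text
[0.61570825 0.11938691 0.10108009] [ 9.86598017e-05  6.86139679e-01  7.27469643e-01 -5.00210466e-04] [-0.41348744  0.92486672 -0.08255545]
```

View pics/scene1.png

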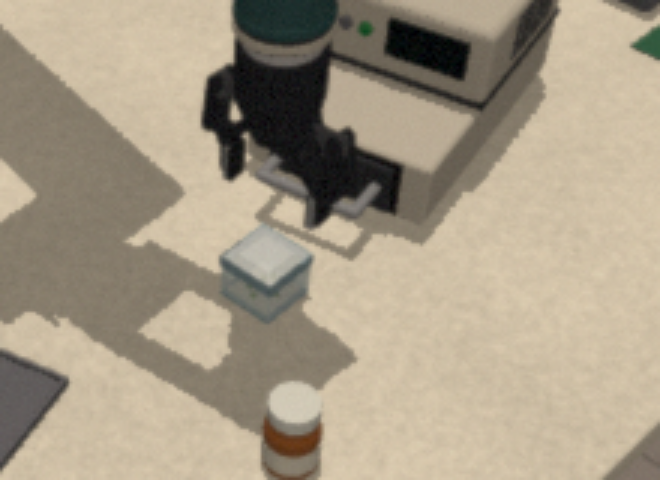

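The gripper hovers with its tips at crop (230,175) and (315,220), straddling the dish at crop (265,265). That fits a position straight above the dish, so I descend.

Request:
{"op": "jog_arm", "data": {
  "motion": [
    {"hand": -1,"dp": [0,0,20],"twist": 0},
    {"hand": -1,"dp": [0,0,40],"twist": 0},
    {"hand": -1,"dp": [0,0,60],"twist": 0},
    {"hand": -1,"dp": [0,0,75],"twist": 0},
    {"hand": -1,"dp": [0,0,85],"twist": 0},
    {"hand": -1,"dp": [0,0,85],"twist": 0},
    {"hand": -1,"dp": [0,0,85],"twist": 0}
  ]
}}

```text
clock: 4.98
ee_pos: [0.6153, 0.1183, 0.0163]
orientation: [-0.0, 0.687, 0.727, -0.001]
wrist_force: [-0.2, -1.0, 0.7]
finger_gap: 0.0853
```

Request:
{"op": "jog_arm", "data": {
  "motion": [
    {"hand": 1,"dp": [0,0,0],"twist": 0},
    {"hand": 1,"dp": [0,0,0],"twist": 0},
    {"hand": 1,"dp": [0,0,0],"twist": 0},
    {"hand": 1,"dp": [0,0,0],"twist": 0},
    {"hand": 1,"dp": [0,0,0],"twist": 0},
    {"hand": 1,"dp": [0,0,0],"twist": 0},
    {"hand": 1,"dp": [0,0,0],"twist": 0},
    {"hand": 1,"dp": [0,0,0],"twist": 0}
  ],
  "grip_force": 30
}}

```text
clock: 5.65
ee_pos: [0.6163, 0.1181, 0.0178]
orientation: [0.001, 0.686, 0.727, -0.0]
wrist_force: [-1.0, -2.1, 7.3]
finger_gap: 0.0597
```

Request:
{"op": "jog_arm", "data": {
  "motion": [
    {"hand": 1,"dp": [0,0,-10],"twist": 0},
    {"hand": 1,"dp": [0,0,-30],"twist": 0},
    {"hand": 1,"dp": [0,0,-50],"twist": 0},
    {"hand": 1,"dp": [0,0,-70],"twist": 0},
    {"hand": 1,"dp": [0,0,-85],"twist": 0},
    {"hand": 1,"dp": [0,0,-90],"twist": 0},
    {"hand": 1,"dp": [0,0,-90],"twist": 0}
  ]
}}

```text
clock: 6.23
ee_pos: [0.6174, 0.1185, 0.1098]
orientation: [0.002, 0.686, 0.727, 0.001]
wrist_force: [-0.6, 0.3, -2.3]
finger_gap: 0.0594
```

Run:
```python
from bench import bot
from h import *
s=bot.snapshot("scene");cv2.imwrite("pics/scene2.png",cv2.resize(s["image"][80:260,260:480,::-1],None,fx=3,fy=3))
o=bot.observe();print(o["ee_pos"],o["orientation"],o["wrist_force"],o["finger_gap"])
q=o["orientation"];a=2*np.arctan2(q[2],q[1]);tx=np.array([np.cos(a),np.sin(a)]);ty=np.array([np.sin(a),-np.cos(a)])
print("tool y deg",np.degrees(np.arctan2(ty[1],ty[0])))
d=np.array([.536,-.149])-o["ee_pos"][:2];print(d@tx*1000,d@ty*1000)
```

```text
[0.61649319 0.11833206 0.10847015] [1.28639480e-03 6.86423505e-01 7.27200788e-01 3.62020568e-04] [ 0.0071216  -0.08092333 -2.72573455] 0.05950385096463959
tool y deg 3.3045817831483015
-262.24760626499636 -95.76939830185998
```

View pics/scene2.png

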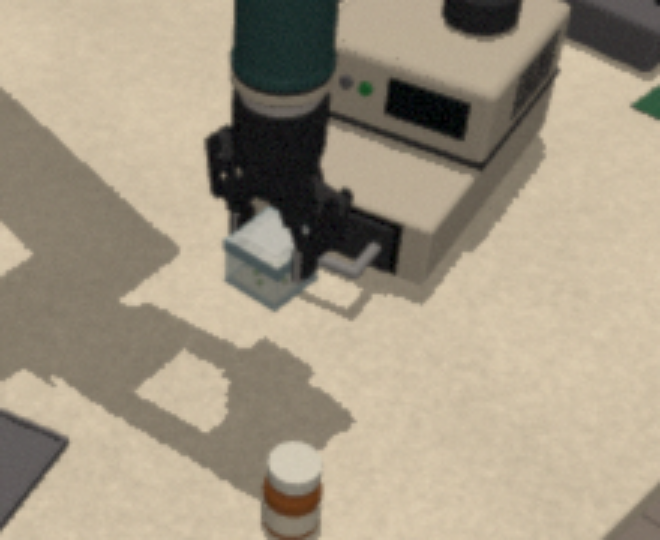

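The dish is held level between the fingers at crop (265,255), clear of the bow handle. Next I carry it to above the free end of the tray.

Request:
{"op": "jog_arm", "data": {
  "motion": [
    {"hand": 1,"dp": [-25,-9,0],"twist": -2},
    {"hand": 1,"dp": [-52,-19,0],"twist": -4},
    {"hand": 1,"dp": [-79,-29,0],"twist": -6},
    {"hand": 1,"dp": [-105,-38,0],"twist": -8},
    {"hand": 1,"dp": [-131,-48,0],"twist": -10},
    {"hand": 1,"dp": [-157,-57,0],"twist": -12},
    {"hand": 1,"dp": [-184,-67,0],"twist": -13},
    {"hand": 1,"dp": [-210,-77,0],"twist": -14},
    {"hand": 1,"dp": [-240,-88,0],"twist": -15},
    {"hand": 1,"dp": [-262,-96,0],"twist": -15},
    {"hand": 1,"dp": [-262,-96,0],"twist": -15},
    {"hand": 1,"dp": [-262,-96,0],"twist": -15}
  ]
}}

```text
clock: 7.28
ee_pos: [0.5346, -0.1494, 0.1075]
orientation: [0.0, 0.587, 0.81, 0.0]
wrist_force: [0.2, -0.5, -1.2]
finger_gap: 0.0594
```

Request:
{"op": "jog_arm", "data": {
  "motion": [
    {"hand": 1,"dp": [0,0,20],"twist": 0},
    {"hand": 1,"dp": [0,0,40],"twist": 0},
    {"hand": 1,"dp": [0,0,60],"twist": 0},
    {"hand": 1,"dp": [0,0,60],"twist": 0},
    {"hand": 1,"dp": [0,0,60],"twist": 0}
  ]
}}

```text
clock: 7.7
ee_pos: [0.5334, -0.1478, 0.0462]
orientation: [-0.002, 0.586, 0.81, -0.0]
wrist_force: [-0.2, 0.2, -1.6]
finger_gap: 0.0594
```

Run:
```python
from bench import bot
from h import *
s=bot.snapshot("scene");cv2.imwrite("pics/scene3.png",cv2.resize(s["image"][150:330,150:370,::-1],None,fx=3,fy=3))
o=bot.observe();print(o["ee_pos"],o["orientation"],o["wrist_force"],o["finger_gap"])
W=cloud(s);r=bot.regions_of("scene","dish_center")
for x in r[:4]:
    P=W[x["mask"]];P=P[P[:,2]>0];print(x["score"],x["rect"],np.round(np.median(P,0),3),np.percentile(P[:,2],[3,97]))
```

```text
[ 0.53446897 -0.14838615  0.04725217] [-5.54371738e-04  5.86381794e-01  8.10034619e-01 -2.61620447e-05] [-0.16629888 -0.52989154 -1.1298313 ] 0.05969733571569264
0.72 [250.2, 218.5, 32.7, 31.4] [ 0.544 -0.162  0.074] [0.03016296 0.08123396]
```

View pics/scene3.png

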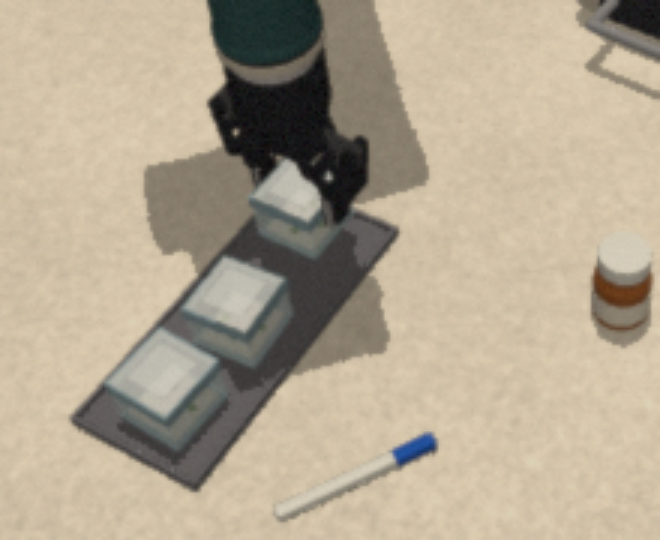

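The dish, at crop (300,210), hangs upright over the free end, about 30 mm above the bench. It is clear of its neighbour at (235,310). Lowering it slowly now.

Request:
{"op": "jog_arm", "data": {
  "motion": [
    {"hand": 1,"dp": [0,0,8],"twist": 0},
    {"hand": 1,"dp": [0,0,15],"twist": 0},
    {"hand": 1,"dp": [0,0,20],"twist": 0},
    {"hand": 1,"dp": [0,0,23],"twist": 0},
    {"hand": 1,"dp": [0,0,25],"twist": 0},
    {"hand": 1,"dp": [0,0,26],"twist": 0},
    {"hand": 1,"dp": [0,0,26],"twist": 0}
  ]
}}

```text
clock: 8.38
ee_pos: [0.5352, -0.1489, 0.0219]
orientation: [0.0, 0.586, 0.81, 0.0]
wrist_force: [-0.5, 0.4, -2.0]
finger_gap: 0.0595
```

Request:
{"op": "jog_arm", "data": {
  "motion": [
    {"hand": 1,"dp": [0,0,1],"twist": 0},
    {"hand": 1,"dp": [0,0,2],"twist": 0},
    {"hand": 1,"dp": [0,0,2],"twist": 0}
  ]
}}

```text
clock: 8.63
ee_pos: [0.5353, -0.149, 0.0217]
orientation: [0.001, 0.586, 0.81, 0.0]
wrist_force: [-3.8, 1.5, 16.8]
finger_gap: 0.0596
```

Contact is made at 17 N, so I release.

Request:
{"op": "jog_arm", "data": {
  "motion": [
    {"hand": 1,"dp": [0,0,-1],"twist": 0},
    {"hand": 0.2,"dp": [0,0,-1],"twist": 0},
    {"hand": -0.3,"dp": [0,0,-1],"twist": 0},
    {"hand": -1,"dp": [0,0,-1],"twist": 0},
    {"hand": -1,"dp": [0,0,-1],"twist": 0},
    {"hand": -1,"dp": [0,0,-1],"twist": 0},
    {"hand": -1,"dp": [0,0,-1],"twist": 0},
    {"hand": -1,"dp": [0,0,-1],"twist": 0}
  ]
}}

```text
clock: 9.3
ee_pos: [0.5353, -0.149, 0.0226]
orientation: [0.001, 0.586, 0.81, 0.0]
wrist_force: [-0.4, 0.7, -0.4]
finger_gap: 0.0852
```

Request:
{"op": "jog_arm", "data": {
  "motion": [
    {"hand": -1,"dp": [0,0,-15],"twist": 0},
    {"hand": -1,"dp": [0,0,-40],"twist": 0},
    {"hand": -1,"dp": [0,0,-70],"twist": 0},
    {"hand": -1,"dp": [0,0,-100],"twist": 0},
    {"hand": -1,"dp": [0,0,-120],"twist": 0},
    {"hand": -1,"dp": [0,0,-120],"twist": 0}
  ]
}}

```text
clock: 9.8
ee_pos: [0.5382, -0.1501, 0.1471]
orientation: [0.005, 0.586, 0.81, 0.001]
wrist_force: [0.0, -0.2, 0.1]
finger_gap: 0.0855
```

Run:
```python
from bench import bot
from h import *
s=bot.snapshot("scene");cv2.imwrite("pics/scene4.png",cv2.resize(s["image"][120:330,150:420,::-1],None,fx=2.8,fy=2.8))
o=bot.observe();print(o["clock"],o["ee_pos"],o["orientation"],o["wrist_force"],o["finger_gap"])
W=cloud(s)
P=W.reshape(-1,3);c=np.array([.536,-.149]);P=P[(np.linalg.norm(P[:,:2]-c,axis=1)<.055)&(P[:,2]>.045)&(P[:,2]<.065)];print(rect(P),np.percentile(P[:,2],[5,50,95]))
q=o["orientation"];a=2*np.arctan2(q[2],q[1]);tx=np.array([np.cos(a),np.sin(a)]);ty=np.array([np.sin(a),-np.cos(a)])
print("tool y deg",np.degrees(np.arctan2(ty[1],ty[0])),o["qpos"])
d=np.array([.5835,.207])-o["ee_pos"][:2];print(d@tx*1000,d@ty*1000)
```

```text
9.85 [ 0.53700304 -0.14966382  0.14496582] [3.21516466e-03 5.86448777e-01 8.09979530e-01 8.09309149e-04] [ 0.16350839 -0.79941529  0.21624453] 0.08532321220959374
(array([ 537.9, -146.4]), array([62.5, 62.3]), 18.7) [0.04727964 0.05202458 0.05495518]
tool y deg 18.188732928012378 [-3.95786025e-01  3.88818012e-01  1.70670628e+00  1.20809441e-04
  1.03943825e+00 -7.13300170e-01]
324.32862502045253 155.50559957293544
```

View pics/scene4.png

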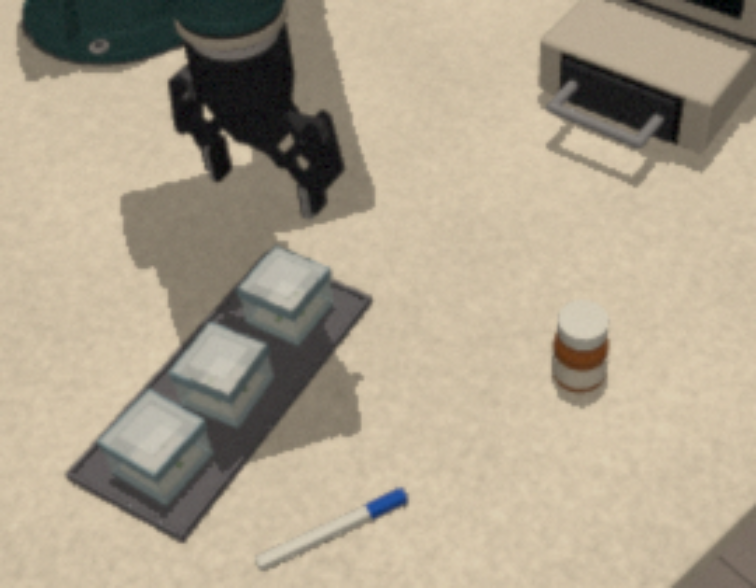

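The dish, at crop (285,290), stands upright and let go at tray coordinates of about (3, 91) mm. The neighbouring dishes, jar and pen are unmoved. Next is the handle.

Request:
{"op": "jog_arm", "data": {
  "motion": [
    {"hand": 0.25,"dp": [30,14,0],"twist": -7},
    {"hand": 0.25,"dp": [60,28,0],"twist": -14},
    {"hand": 0.25,"dp": [90,42,0],"twist": -21},
    {"hand": 0.25,"dp": [120,57,0],"twist": -28},
    {"hand": 0.25,"dp": [150,71,0],"twist": -35},
    {"hand": 0.25,"dp": [180,86,0],"twist": -42},
    {"hand": 0.25,"dp": [210,100,0],"twist": -49},
    {"hand": 0.25,"dp": [240,115,0],"twist": -56},
    {"hand": 0.25,"dp": [270,130,0],"twist": -63},
    {"hand": 0.25,"dp": [300,143,0],"twist": -70},
    {"hand": 0.25,"dp": [320,153,0],"twist": -77},
    {"hand": 0.25,"dp": [324,155,0],"twist": -84}
  ]
}}

```text
clock: 10.85
ee_pos: [0.5825, 0.2103, 0.1425]
orientation: [0.002, -0.111, 0.994, -0.001]
wrist_force: [0.6, -1.6, 0.6]
finger_gap: 0.032
```

```bash
cat > go.py <<'E'
from bench import bot
from h import *
import sys
o=bot.observe();q=o["orientation"];a=2*np.arctan2(q[2],q[1]);tx=np.array([np.cos(a),np.sin(a)]);ty=np.array([np.sin(a),-np.cos(a)])
print(o["clock"],o["ee_pos"],"ydeg",np.degrees(np.arctan2(ty[1],ty[0])),o["wrist_force"],o["finger_gap"],o["qpos"][5])
d=np.array([float(sys.argv[1]),float(sys.argv[2])])-o["ee_pos"][:2];print(d@tx*1000,d@ty*1000)
E
python3 go.py .5835 .207
```

```text
10.85 [0.58245531 0.21034978 0.14252407] ydeg 102.69630251836243 [ 0.61871542 -1.57485869  0.60483296] 0.03202555759482682 -1.5546586709786463
-0.28291815193037095 -3.49747729953522
```

Request:
{"op": "jog_arm", "data": {
  "motion": [
    {"hand": 0.25,"dp": [0,-3,20],"twist": -1},
    {"hand": 0.25,"dp": [0,-3,40],"twist": -1},
    {"hand": 0.25,"dp": [0,-3,50],"twist": -1},
    {"hand": 0.25,"dp": [0,-3,50],"twist": -1}
  ]
}}

```text
clock: 11.18
ee_pos: [0.5803, 0.2066, 0.0887]
orientation: [-0.002, -0.119, 0.993, -0.001]
wrist_force: [-0.1, -0.2, 0.5]
finger_gap: 0.0318
```

```bash
python3 go.py .5835 .207;python3 - <<'E'
from bench import bot
from h import *
s=bot.snapshot("scene");a=cv2.resize(s["image"][100:210,300:440,::-1],None,fx=2.8,fy=2.8)
t=bot.snapshot("top");b=cv2.resize(t["image"][150:260,200:340,::-1],None,fx=2.8,fy=2.8)
cv2.imwrite("pics/s5.png",np.hstack([a,b]))
E
```

```text
11.1833 [0.58026668 0.20664223 0.08867864] ydeg 103.68598065176104 [-0.06862839 -0.18021825  0.52300278] 0.031844721462356985 -1.576643911564805
-3.2261682002514775 -0.41739410786670395
```

View pics/s5.png

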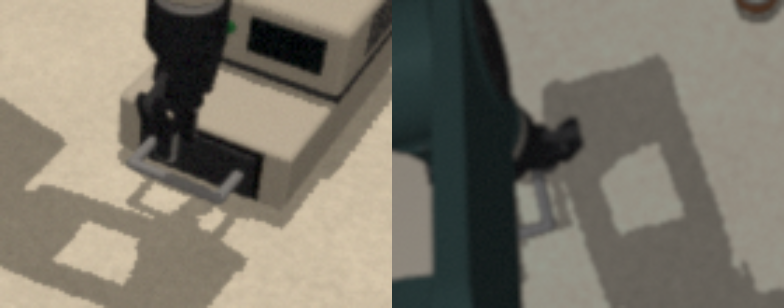

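The left crop (scene) shows the fingers at (172,155), just above the middle of the bow at (180,178). The top crop is blocked by the arm. Descending around the bar now.

Request:
{"op": "jog_arm", "data": {
  "motion": [
    {"hand": 0.25,"dp": [-2,0,15],"twist": 0},
    {"hand": 0.25,"dp": [-3,0,25],"twist": 0},
    {"hand": 0.25,"dp": [-3,0,35],"twist": 0},
    {"hand": 0.25,"dp": [-3,0,45],"twist": 0},
    {"hand": 0.25,"dp": [-3,0,45],"twist": 0}
  ]
}}

```text
clock: 11.7
ee_pos: [0.5843, 0.2072, 0.0448]
orientation: [-0.001, -0.119, 0.993, -0.001]
wrist_force: [-0.5, 0.7, 0.6]
finger_gap: 0.0318
```

```bash
python3 go.py .5835 .207
```

```text
11.7 [0.58430381 0.20717201 0.04475181] ydeg 103.65982405568055 [-0.4727926   0.70764574  0.56174267] 0.031769181053431406 -1.5765643686030675
0.8216996280438978 0.02268233867435578
```

No contact so far. I go the last 17 mm and close.

Request:
{"op": "jog_arm", "data": {
  "motion": [
    {"hand": 0.25,"dp": [0,0,8],"twist": 0},
    {"hand": 0.25,"dp": [0,0,17],"twist": 0},
    {"hand": 0.25,"dp": [0,0,17],"twist": 0},
    {"hand": 0.25,"dp": [0,0,17],"twist": 0},
    {"hand": 1,"dp": [0,0,17],"twist": 0},
    {"hand": 1,"dp": [0,0,17],"twist": 0},
    {"hand": 1,"dp": [0,0,17],"twist": 0},
    {"hand": 1,"dp": [0,0,17],"twist": 0},
    {"hand": 1,"dp": [0,0,17],"twist": 0},
    {"hand": 1,"dp": [0,0,17],"twist": 0}
  ],
  "grip_force": 60
}}

```text
clock: 12.53
ee_pos: [0.5845, 0.2076, 0.0282]
orientation: [-0.0, -0.119, 0.993, -0.001]
wrist_force: [-1.1, 3.2, 3.3]
finger_gap: 0.0099
```

```bash
python3 go.py .5835 .207
```

```text
12.5333 [0.58454496 0.20761513 0.02823505] ydeg 103.65385493427917 [-1.1076609   3.18464105  3.34206036] 0.009940019500081406 -1.5764537841915618
1.1606362869711808 -0.3510791274224135
```

Request:
{"op": "jog_arm", "data": {
  "motion": [
    {"hand": 1,"dp": [0,-4,0],"twist": 0},
    {"hand": 1,"dp": [0,-10,0],"twist": 0},
    {"hand": 1,"dp": [0,-18,0],"twist": 0},
    {"hand": 1,"dp": [0,-26,0],"twist": 0},
    {"hand": 1,"dp": [0,-32,0],"twist": 0},
    {"hand": 1,"dp": [0,-36,0],"twist": 0},
    {"hand": 1,"dp": [0,-38,0],"twist": 0},
    {"hand": 1,"dp": [0,-38,0],"twist": 0},
    {"hand": 1,"dp": [0,-38,0],"twist": 0}
  ]
}}

```text
clock: 13.28
ee_pos: [0.5934, 0.1709, 0.0283]
orientation: [-0.0, -0.119, 0.993, -0.001]
wrist_force: [-0.5, 3.3, 0.4]
finger_gap: 0.0098
```

```bash
python3 go.py .6075 .1103;python3 - <<'E'
from bench import bot
from h import *
s=bot.snapshot("scene");cv2.imwrite("pics/s6.png",cv2.resize(s["image"][100:230,290:450,::-1],None,fx=4,fy=4,interpolation=cv2.INTER_CUBIC))
E
```

```text
13.2833 [0.59340078 0.17085228 0.02825557] ydeg 103.63700332329982 [-0.52454635  3.27189504  0.35968476] 0.009801149266881002 -1.6381351348010835
0.574651180054683 -62.16942105428306
```

View pics/s6.png

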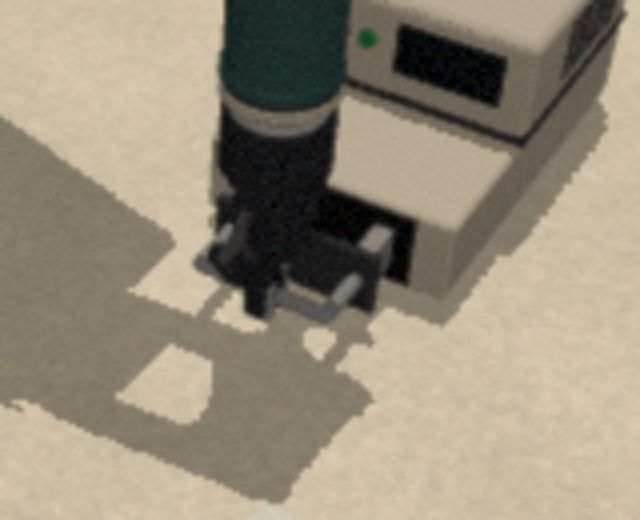

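The drawer has opened about 38 mm. The grey rim shows at crop (375,240), and the red line is still inside. I keep pulling.

Request:
{"op": "jog_arm", "data": {
  "motion": [
    {"hand": 1,"dp": [0,-6,0],"twist": 0},
    {"hand": 1,"dp": [0,-14,0],"twist": 0},
    {"hand": 1,"dp": [0,-24,0],"twist": 0},
    {"hand": 1,"dp": [0,-34,0],"twist": 0},
    {"hand": 1,"dp": [0,-44,0],"twist": 0},
    {"hand": 1,"dp": [0,-52,0],"twist": 0},
    {"hand": 1,"dp": [0,-58,0],"twist": 0},
    {"hand": 1,"dp": [0,-61,0],"twist": 0},
    {"hand": 1,"dp": [0,-62,0],"twist": 0},
    {"hand": 1,"dp": [0,-62,0],"twist": 0},
    {"hand": 1,"dp": [0,-62,0],"twist": 0}
  ]
}}

```text
clock: 14.25
ee_pos: [0.6077, 0.1116, 0.0282]
orientation: [-0.0, -0.119, 0.993, -0.0]
wrist_force: [0.4, 7.4, -1.3]
finger_gap: 0.0102
```

```bash
python3 go.py .6075 .1103;python3 - <<'E'
from bench import bot
from h import *
s=bot.snapshot("scene");cv2.imwrite("pics/s7.png",cv2.resize(s["image"][110:230,310:450,::-1],None,fx=5.7,fy=5,interpolation=cv2.INTER_CUBIC))
np.savez("/tmp/s7.npz",**{k:np.asarray(v) for k,v in s.items()})
for n in ["scene"]:
  for t,h in [("drawer_line",.06),("reader_panel",.06),("drawer_handle",.046)]:
    print(t,[(np.round(d["centre"],1),np.round(ray(s,d["centre"],h)*1000,1),round(d["score"],2)) for d in bot.tip_of(n,t)])
E
```

```text
14.25 [0.607725   0.11158283 0.02824857] ydeg 103.62740156907824 [ 0.37997172  7.42161729 -1.33255408] 0.010218274943255423 -1.738341553257117
0.5209103263713044 -1.193704271152487
drawer_line [(array([368.7, 147.6]), array([558. , 266.4,  60. ]), 0.78), (array([354.1, 254.2]), array([792.6, -42.6,  60. ]), 0.31)]
reader_panel [(array([371.9, 146.5]), array([561.1, 276.9,  60. ]), 0.82)]
drawer_handle [(array([343.1, 182.6]), array([600. , 118.1,  46. ]), 0.64)]
```

View pics/s7.png

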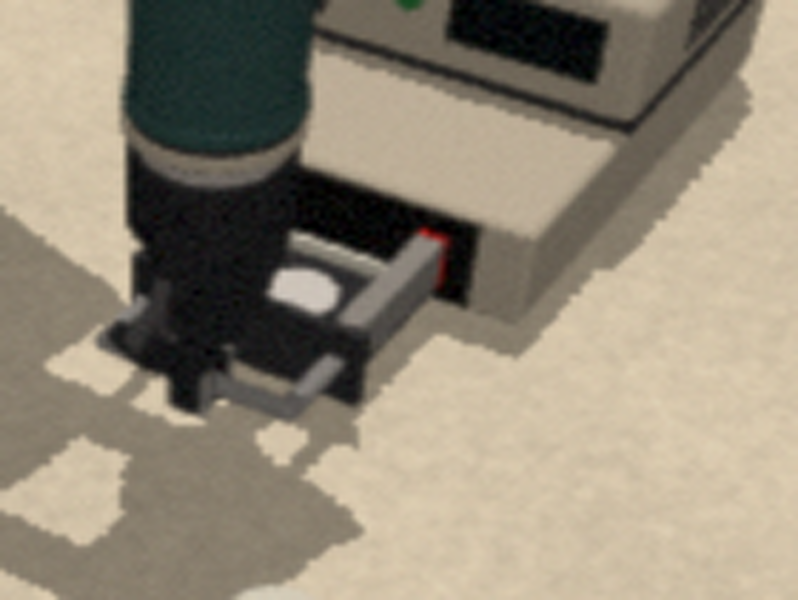

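The red mark is now visible on the right rim at crop (432,240). I measure it against the panel plane.

Run:
```python
from h import *
s=dict(np.load("/tmp/s7.npz"));W=cloud(s)
a=np.radians(13.5);ux=np.array([-np.sin(a),np.cos(a)]);uy=np.array([-np.cos(a),-np.sin(a)]);o=np.array([.57,.255])
def XY(P): return np.stack([(P[...,:2]-o)@ux*1000,(P[...,:2]-o)@uy*1000,P[...,2]*1000],-1)
R=XY(W)
im=s["image"].astype(int);red=(im[...,0]-im[...,1:].max(-1)>40)
vs,us=np.where(red&(np.abs(R[...,0])<80)&(np.abs(R[...,1])<110))
for v,u in zip(vs,us): print(u,v,im[v,u],np.round(R[v,u]),"z60ray",np.round(XY(ray(s,(u,v),.06))[:2],1))
X,Y,Z=R[...,0],R[...,1],R[...,2]
m=(Z>15)&(Z<70)&(abs(Y)>70)&(abs(Y)<95)&(abs(X)<30)
for sg in(-1,1):
    k=m&(Y*sg>0);print("panel face",sg,k.sum(),np.percentile(X[k],[10,50,90]) if k.any() else 0)
m=(Z>74)&(Z<84)&(X<40)&(X>-30)
for y in(-70,-50,-30,0,30,60): 
    k=m&(abs(Y-y)<15);print("top edge",y,k.sum(),np.percentile(X[k],[1,5]) if k.any() else 0)
m=(Z>42)&(Z<58)&(X<-125)&(X>-175)&(abs(Y)<55)
for y in range(-50,55,10):
    k=m&(abs(Y-y)<5);print("bar",y,k.sum(),np.percentile(X[k],[5,50,95]) if k.any() else 0)
m=(Z>20)&(Z<66)&(X<-80)&(X>-125)&(abs(Y)<64);print("front",np.percentile(X[m],[3,10,50]))
```

```text
384 155 [65 13 11] [  7. -44.  61.] z60ray [  8.2 -43.7]
383 156 [101  48  42] [  1. -44.  61.] z60ray [  2.7 -43.4]
384 156 [159  41  39] [  4. -46.  60.] z60ray [  4.3 -45.8]
385 156 [98 11  8] [  4. -49.  62.] z60ray [  5.8 -48.2]
386 156 [64  9 11] [  7. -51.  60.] z60ray [  7.3 -50.6]
384 157 [140  96  90] [  0. -48.  60.] z60ray [  0.3 -47.8]
385 157 [128  65  59] [  3. -50.  59.] z60ray [  1.9 -50.2]
386 157 [142  48  45] [  3. -53.  61.] z60ray [  3.4 -52.6]
387 157 [114  27  25] [  2. -56.  62.] z60ray [  4.9 -54.9]
388 157 [68 15 18] [  3. -59.  63.] z60ray [  6.5 -57.3]
387 158 [130  69  64] [  1. -57.  60.] z60ray [  1.  -56.9]
388 158 [83 26 23] [  7. -57.  56.] z60ray [  2.6 -59.3]
387 161 [83 41 41] [  2. -58.  49.] z60ray [-10.6 -62.8]
387 162 [91 36 33] [  3. -58.  44.] z60ray [-14.4 -64.8]
387 163 [88 31 28] [  2. -59.  41.] z60ray [-18.2 -66.7]
387 164 [79 24 19] [  4. -59.  36.] z60ray [-22.  -68.6]
387 165 [74 19 17] [  5. -59.  32.] z60ray [-25.8 -70.5]
panel face -1 120 [4.47142434 6.84485732 8.56859999]
panel face 1 0 0
top edge -70 96 [4.43968423 6.07531359]
top edge -50 96 [3.05591037 4.92307803]
top edge -30 93 [4.97614203 5.54719224]
top edge 0 92 [5.34751128 6.49811825]
top edge 30 58 [3.42644868 6.31316917]
top edge 60 0 0
bar -50 26 [-152.24298829 -146.85617919 -128.2387743 ]
bar -40 14 [-153.51093703 -149.88686184 -143.75609274]
bar -30 16 [-152.7731379  -149.60611696 -142.58671227]
bar -20 28 [-158.65545335 -150.04905107 -136.14607069]
bar -10 18 [-164.73431534 -162.31527627 -139.18776926]
bar 0 12 [-166.22573986 -163.81524673 -163.41906527]
bar 10 0 0
bar 20 0 0
bar 30 1 [-151.22706208 -151.22706208 -151.22706208]
bar 40 8 [-152.80084809 -150.07898864 -129.47032144]
bar 50 14 [-151.45870909 -140.87257406 -127.10075265]
front [-121.33531544 -111.36685804 -101.72193025]
```

Three checks agree on an opening of about 99–100 mm:
- **Hand:** it has travelled 98.8 mm since gripping the bar.
- **Bar in the scene camera:** it moved from -49.5 to -149.9 mm, which is 100.4 mm.
- **Red mark:** it runs from 0.5 to about 6 mm, with the panel at about 5.5 mm.

I hold here, adding 1 mm for the spring sag.

Request:
{"op": "jog_arm", "data": {
  "motion": [
    {"hand": 1,"dp": [0,-1,0],"twist": 0},
    {"hand": 1,"dp": [0,-1,0],"twist": 0},
    {"hand": 1,"dp": [0,-1,0],"twist": 0},
    {"hand": 1,"dp": [0,-1,0],"twist": 0},
    {"hand": 1,"dp": [0,-1,0],"twist": 0},
    {"hand": 1,"dp": [0,-1,0],"twist": 0},
    {"hand": 1,"dp": [0,-1,0],"twist": 0},
    {"hand": 1,"dp": [0,-1,0],"twist": 0}
  ]
}}

```text
clock: 15.12
ee_pos: [0.6077, 0.1118, 0.0282]
orientation: [-0.0, -0.119, 0.993, 0.0]
wrist_force: [-0.4, 7.9, -0.2]
finger_gap: 0.01
```

```bash
python3 go.py .6075 .1103;python3 - <<'E'
from bench import bot
from h import *
s=bot.snapshot("scene");cv2.imwrite("pics/s8.png",cv2.resize(s["image"][110:330,160:450,::-1],None,fx=2.7,fy=2.7,interpolation=cv2.INTER_CUBIC))
E
python3 go.py .6075 .1103
```

```text
15.1167 [0.60766448 0.1117975  0.02823355] ydeg 103.63622218134091 [-0.42120397  7.88476468 -0.19339719] 0.009970626494961969 -1.7398770069509948
0.5128931299080892 -1.4165126650657123
15.1667 [0.60762852 0.11180896 0.02819998] ydeg 103.6374517356559 [-1.25902856  7.05920588  1.87337751] 0.009739081905050882 -1.7398669102228497
0.4806746092656148 -1.4361165857736904
```

View pics/s8.png

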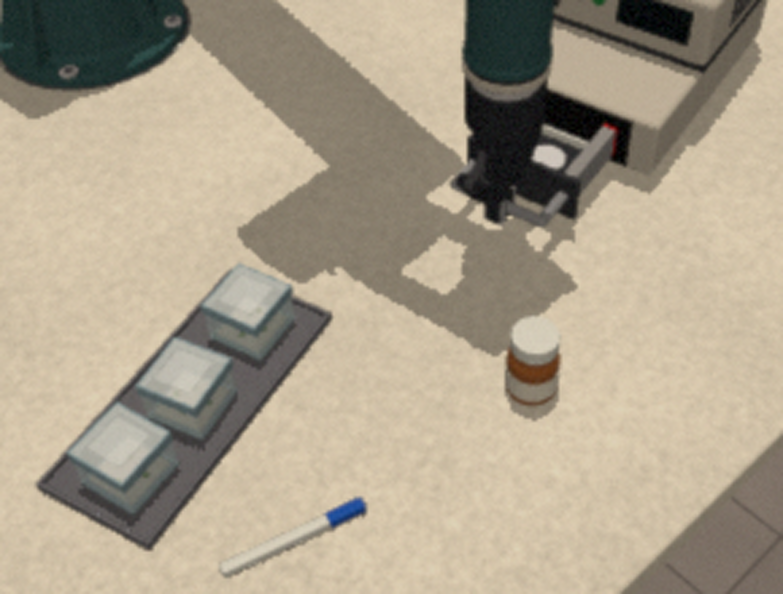

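The drawer holds still with the red line out at crop (611,137). The three dishes are on the tray, and the jar and pen are in place. Handing in.

```bash
python3 -c "
from bench import bot
print(bot.hand_in())"
```

```text
the job is handed in; nothing more can be done
None
```

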